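# Stand the bar kit tin on its heavy end

## Robot

A 6-joint arm with a two-finger parallel gripper is mounted at the origin on a cart in front of the work surface, level with it; the furniture and walls round the work are solid. World frame = base frame: x ahead of the robot, y to its left, z up, the work surface at z = 0. Lengths are in m, angles in degrees, forces in N, time in s.
With the tool pointing down it reaches from about 0.3 to 0.825 m from the base axis. Payload 5.4 kg.
Tool frame: the origin (TCP) lies midway between the tips of the shut fingers; the grasp point (between the pads) lies 19 mm behind it; z points along the fingers, y is the direction in which the jaws open and shut (so a half turn about z gives the same grasp; the last joint's range is limited). The gripper opens to 92 mm and grips with 3 to 60 N. Pads are 20 mm wide; open, the fingers measure 128 mm over their backs; the gripper's body (75 mm by 189 mm) begins 69 mm behind the grasp point.
Start: joints at [-76.037, 9.076, 91.501, -0, 79.423, -12.038], TCP at [0.252, -0.517, 0.215] pointing down, gripper open.
Joint ranges: [-166.64, 166.64], [-54.1, 131.32], [10.49, 154.53], [-73.88, 253.88], [9.74, 151.15], [-171.62, 171.62]. Speed limits (degrees/s): [147.25, 147.25, 180, 180, 180, 180].

## Interface

Orientations are given as [roll, pitch, yaw] about the fixed x, y, z axes, in that order (R = Rz(yaw) Ry(pitch) Rx(roll)).
In Python, from plant import telemetry, viewer, hand_in gives the robot as it stands. The module is installed in compiled form; this text tells all that it offers.
- The arm moves only by the tool apply_moves, never from a script. Its argument "steps" is a list of rows, each a list of 3 entries, a list of its own where there are three numbers: the gripper's target within -1 to 1 (shut at 1, half-way at 0, fully open at -1), then the shift along the tool's x, y, z in mm, then the turn about the tool's z in rad. A call has 1 to 12 rows; each row is the pose to reach, as a shift and turn from the pose commanded when the call began, along the tool's axes at that moment; what a row does not reach only later rows make up. A row lasts 1/12 s, in which the tool goes at most 41.7 mm and 7.16 degrees, less where a joint would pass 70% of its speed; a pose out of reach is approached as far as the arm can. A call with a gripper value outside its range is refused whole. The fingers move at their own pace and stop on an object; "force" is the grip in N (left out, the last holds). Time passes only in rows, so rows that repeat a pose let the fingers close. It gives the time, the measured TCP pose, the force and the opening at its end, in the units of the state.
- telemetry.get_obs(): the state, without advancing time (a new reading comes with each control period).
- viewer.grab_frame(name): name is "scene" or "top" or "wrist"; returns a dict with "image" (420x560x3 uint8, red, green, blue), "fx", "fy", "cx", "cy" (pixels), "xyz" and "orientation" of the camera in the world. Camera axes: x right, y down, z forward; pixel columns grow to the right and rows downward; lengths in m; the calibration is good to about 2 mm. A picture is of the moment at which its call begins. There is no depth.
- hand_in(): hands the job in, once; it reports no verdict.
The state is a dict: "time_s": time; "joint_positions": joint angles; "qvel": joint speeds; "effort": joint torques, N m; "ee_pos": TCP position; "ee_rot": TCP orientation; "wrist_force": force on the tool from outside, world axes, zero at the start; "torque": the same for the moment, N m; "finger_gap": finger opening in m.
Only numpy, scipy, OpenCV 4.12 (cv2) and the standard library are available. Lean on these libraries where they do the work, as an engineer would, in place of code of your own. Each camera call takes 0.05 s, during which the arm holds its last target. There are 200 camera calls.

## Task

One end of the metal bar kit tin is heavy inside, but you cannot see which. Lift the tin clear of the worktop by its hinged handle and let it hang so you can tell which end dips, then stand it upright, heavy end down, in the middle of the slate coaster and let go; its ends are domed, so it topples if the light end is down. Leave the other things where they are.

Things in the scene. Friction and masses are not known exactly. Their poses are not given: they have to be found in the camera images.
- tin_center (a point): Centre of the bar kit tin, a closed bare-metal box 132 long x 50 wide x 52 tall (mm) as it lies flat at the start, plus a smooth dome on each end bulging 7.9 mm (148 mm overall). x axis along the length, y across the width, z up through the lid as it lies. The point is 26 mm above the underside and 73.9 mm from either dome's tip.
- tin: The same tin; origin at the centre of its underside, axes as above. 0.6 to 0.75 kg; centre of mass about 22 mm from the middle towards the heavy end, which may be +x or -x, changes with every start and shows in no pose or picture. Dome curvature radius 76 mm: on the heavy end it rights itself from about 10 degrees (resting some 4 degrees off, towards the handle); on the light end it falls.
- tin_bail (a joint): Angle (rad) of the tin's bail handle, hinged about its y axis at mid-length, 46 mm above the underside. 0 = square to the lid; positive = leaning to the tin's +x end; stops at -0.6 and 0.6; light friction holds it where left. When the tin hangs by the upright handle it swings about 0.6 rad: if the +x end dips the reading goes negative, if the -x end dips, positive.
- bail_grip (a point): Middle of the handle's dark wooden grip, a bar 12 mm in diameter and 42 mm long, along the tin's y axis, 72 mm from the hinge (118 mm above the worktop when the handle is upright). Wire arms run down at either end, 62 mm apart; 60 mm of clear space between grip and lid. Its y axis runs along the grip, z from the hinge outwards.
- coaster: The square slate-dark coaster, 92 x 92 x 8 mm, which does not move; origin at the centre of its underside, on the worktop (its top is 8 mm above). Keep the arm clear of the furniture round the worktop: a shelf hangs over its back (x beyond 0.62 m, underside 0.44 m up), a tall cabinet stands at the left (y beyond 0.51 m) and a wall at the right.
- jigger_c (a point): Centre of the steel double jigger, 44 mm across, 88 mm tall; bystander.
- stopper_c (a point): Centre of the steel wine stopper, 37 mm across, 73 mm tall; bystander.
- corkscrew_c (a point): Centre of the standing winged corkscrew, 41 x 64 x 166 mm; bystander.
- glass_c (a point): Centre of the tumbler glass, 84 mm across, 106 mm tall; bystander.
- opener_c (a point): Centre of the flat bottle opener, 45 x 154 x 11 mm; bystander lying between the tin and the coaster.

How it is judged (in metres and radians):
On the way:
1. the tin hangs clear of the worktop from its handle (centre at least 80 mm up) and has swung at least 0.3 rad on the handle, so that the heavy end dips (height (world z) of tin_center above 0.08 m and (value of joint tin_bail above 0.3 rad or value of joint tin_bail below -0.3 rad)), for 0.2 s.
At the end, for the whole second after the job is handed in: The tin stands free on one dome (only the heavy end can carry it): length within 0.26 rad of vertical, centre within 30 mm of the coaster's centre seen from above and 70-95 mm above the worktop, at rest (under 0.06 m/s, 0.6 rad/s); no bystander moved over 30 mm ((angle between tin_center's own x axis and vertical below 0.26 rad or angle between tin_center's own x axis and vertical above 2.88159 rad) and horizontal distance between tin_center and coaster below 0.03 m and height (world z) of tin_center between 0.07 and 0.095 m and linear speed of tin below 0.06 m/s and angular speed of tin below 0.6 rad/s); the robot touches nothing.
It fails at once if a bystander is moved more than 30 mm (distance of any of jigger_c, stopper_c, corkscrew_c, glass_c, opener_c from where it was at the start of the episode above 0.03 m).
It also fails if it takes over 67 s, if anything falls off the work surface, if the arm or the gripper's body presses on something with over 40 N, if the wrist force passes 120 N, or if a joint passes its speed limit or range.

## Working session

There is one attempt and no reset: what is moved stays moved. The work goes in short steps, Python scripts to look and compute and a tool call to move; the robot and the scene stay as the last step left them, time stands still between calls to the robot, and variables do not carry over. Pictures are saved under pics/ and viewed, about 8 in all and at most 12, crops included, and the job is handed in when it is done.

Besides the shell and the picture viewer there is one more tool, called after "Request:" as a command line: name --argument value ..., lists and objects as JSON in quotes. apply_moves: Moves the arm, as the interface text tells. Its arguments: {"type":"object","properties":{"steps":{"type":"array","items":{"type":"array"}},"force":{"type":"number"}},"required":["steps"]}

```bash
mkdir -p pics; cat > h.py <<'E'
import numpy as np, cv2
from scipy.spatial.transform import Rotation as R
from plant import telemetry, viewer, hand_in
def grab(n,fn=None):
    f=viewer.grab_frame(n)
    if fn: cv2.imwrite('pics/'+fn,cv2.cvtColor(f['image'],cv2.COLOR_RGB2BGR))
    return f
def rot(o):
    o=np.array(o,float)
    if o.shape==(3,3): return o
    return R.from_euler('xyz',o,degrees=True).as_matrix()
def ray(f,u,v):
    d=np.array([(u-f['cx'])/f['fx'],(v-f['cy'])/f['fy'],1.]); d=rot(f['orientation'])@d
    return np.array(f['xyz'],float),d/np.linalg.norm(d)
def onz(f,u,v,z):
    c,d=ray(f,u,v); return c+d*(z-c[2])/d[2]
def tri(f,a,g,b):
    c1,d1=ray(f,*a);c2,d2=ray(g,*b)
    t=np.linalg.lstsq(np.stack([d1,-d2],1),c2-c1,rcond=None)[0]
    p,q=c1+t[0]*d1,c2+t[1]*d2
    return (p+q)/2,np.linalg.norm(p-q)
def proj(f,p):
    q=rot(f['orientation']).T@(np.array(p)-np.array(f['xyz'])); return f['fx']*q[0]/q[2]+f['cx'],f['fy']*q[1]/q[2]+f['cy']
E
python3 - <<'E'
from h import *
import pickle
print(telemetry.get_obs())
for n in('scene','top','wrist'):
    f=grab(n,n+'0.png'); pickle.dump(f,open(n+'0.pkl','wb')); print(n,{k:v for k,v in f.items() if k!='image'})
E
```

```text
{'time_s': 0.0, 'joint_positions': array([-7.60341429e+01,  9.11046527e+00,  9.15710459e+01,  7.52222709e-04,
        7.94219962e+01, -1.20377330e+01]), 'qvel': array([ 0.00153754, -0.01984677, -0.09834673,  0.02989815, -0.02138137,
       -0.07709516]), 'effort': array([ 3.23144413e-04, -3.85580099e+01, -3.22102654e+01,  7.00829574e-02,
        3.80467158e-02, -1.53820092e-04]), 'ee_pos': array([ 0.25193091, -0.51619176,  0.21365019]), 'ee_rot': array([-1.79898923e+02, -2.23099871e-02,  2.60034316e+01]), 'wrist_force': array([ 0.3470138 , -0.58274281,  0.09079636]), 'torque': array([0.00740143, 0.01901091, 0.0077915 ]), 'finger_gap': 0.09187840741470771}
scene {'fx': 541.2120745134754, 'fy': 541.2120745134754, 'cx': 266.2597322196494, 'cy': 206.22380983201973, 'xyz': array([-0.21145357,  0.58795059,  0.66211348]), 'orientation': array([-1.20595250e+02, -1.07672988e-01, -1.28270405e+02])}
top {'fx': 478.79616456667543, 'fy': 478.79616456667543, 'cx': 272.23690610467963, 'cy': 215.765285411648, 'xyz': array([ 0.36291064, -0.00503089,  1.04442636]), 'orientation': array([-169.71660989,    0.78542562,  -89.72182368])}
wrist {'fx': 327.6684502905888, 'fy': 327.6684502905888, 'cx': 278.1519899347606, 'cy': 208.4131061374513, 'xyz': array([ 0.31909123, -0.48267595,  0.38352251]), 'orientation': array([ 1.64492617e+02,  1.15109993e-01, -6.39164598e+01])}
```

View pics/top0.png

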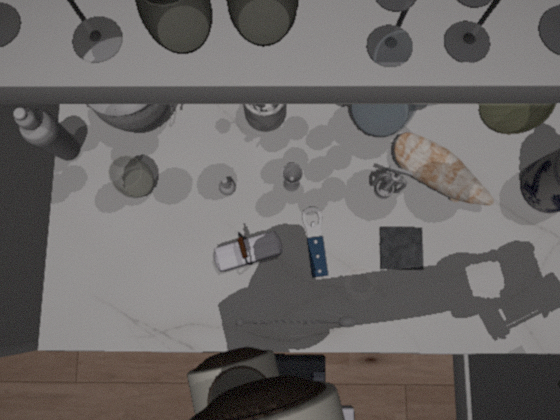

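View pics/scene0.png

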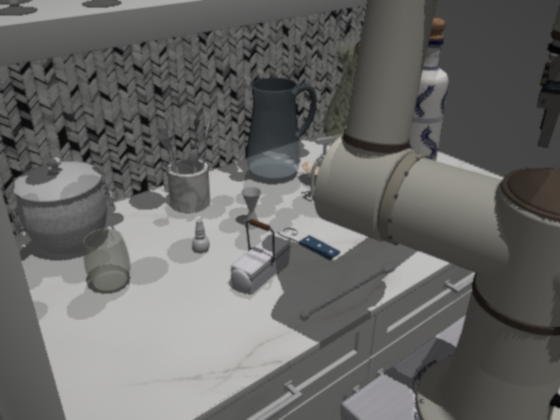

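The top view shows the tin around (248,250), with the brown grip at (243,246). The opener is at (315,245), the coaster at (401,248), and the corkscrew, stopper and jigger stand behind them. In the scene view the grip is at (259,225), and the arm hides the coaster.

```bash
python3 - <<'E'
from h import *
import pickle
T=pickle.load(open('top0.pkl','rb'));S=pickle.load(open('scene0.pkl','rb'))
def brown(f,box):
    im=f['image'].astype(int);x0,x1,y0,y1=box
    m=np.zeros(im.shape[:2],np.uint8)
    m[y0:y1,x0:x1]=((im[...,0]-im[...,2]>25)&(im[...,0]<150))[y0:y1,x0:x1]
    n,l,s,c=cv2.connectedComponentsWithStats(m); i=1+np.argmax(s[1:,4]); print(s[i],c[i])
    ys,xs=np.nonzero(l==i); return np.c_[xs,ys].astype(np.float32)
pt=brown(T,(225,265,225,275)); ps=brown(S,(235,285,205,245))
def ends(p):
    c=p.mean(0); d=cv2.fitLine(p,cv2.DIST_L2,0,.01,.01).ravel()[:2]; t=(p-c)@d
    return c,c+d*t.min(),c+d*t.max()
et,es=ends(pt),ends(ps); print(et,es)
for a,b in((0,0),(1,1),(2,2),(1,2),(2,1)): print(a,b,*tri(T,et[a],S,es[b]))
# coaster
im=T['image'];g=cv2.cvtColor(im,cv2.COLOR_RGB2GRAY)
m=np.zeros_like(g);m[222:275,372:432]=(g[222:275,372:432]<75)
n,l,s,c=cv2.connectedComponentsWithStats(m);i=1+np.argmax(s[1:,4]);print(s[i],c[i])
r=cv2.minAreaRect(np.argwhere(l==i)[:,::-1].astype(np.float32));print(r)
print('coaster',onz(T,*r[0],.008),[onz(T,*q,.008).round(3) for q in cv2.boxPoints(r)])
cv2.imwrite('pics/crop1.png',cv2.cvtColor(np.hstack([cv2.resize(T['image'][215:285,200:300],(500,350),interpolation=2),cv2.resize(S['image'][210:300,220:300],(300,350),interpolation=2)]),cv2.COLOR_RGB2BGR))
E
```

```text
[238 237   8  21  74] [241.98648649 246.43243243]
[250 220  18   9  58] [258.67241379 223.65517241]
(array([241.98648, 246.43243], dtype=float32), array([239.77199, 237.05383], dtype=float32), array([244.45628, 256.89227], dtype=float32)) (array([258.67242, 223.65517], dtype=float32), array([250.27524, 220.30925], dtype=float32), array([267.00916, 226.977  ], dtype=float32))
0 0 [0.47023771 0.06708695 0.11688315] 0.0001544588092398135
1 1 [0.48899188 0.07210067 0.1168832 ] 0.0008678737381450349
2 2 [0.45016974 0.06231288 0.11765337] 0.0009498385742249845
1 2 [0.47856383 0.06086703 0.10633436] 0.032632745682480035
2 1 [0.45961851 0.07378617 0.12976075] 0.03326072246988634
[ 380  227   45   44 1804] [400.81984479 248.31152993]
((402.0, 248.5), (44.0, 43.0), 0.0)
coaster [ 0.47953051 -0.27124398  0.008     ] [array([ 0.433, -0.222,  0.008]), array([ 0.527, -0.225,  0.008]), array([ 0.527, -0.321,  0.008]), array([ 0.433, -0.316,  0.008])]
```

View pics/crop1.png

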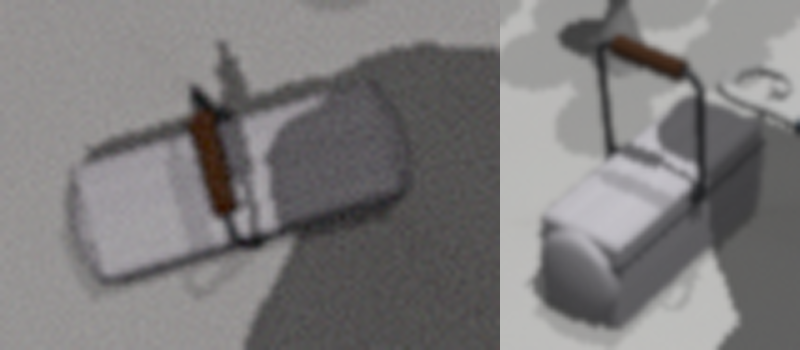

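The grip is at (0.470, 0.067, 0.117) with its axis at 14°. It measures 40 mm long against 42 given, and its height agrees with 118 mm. The coaster centre is at (0.480, -0.271) with sides of about 94 mm. I'll move above the grip.

Request:
apply_moves --steps '[[-1, [451, -428, 0], 0.21], [-1, [451, -428, 0], 0.21], [-1, [451, -428, 0], 0.21], [-1, [451, -428, 0], 0.21], [-1, [451, -428, 0], 0.21], [-1, [451, -428, 0], 0.21], [-1, [451, -428, 0], 0.21], [-1, [451, -428, 0], 0.21], [-1, [451, -428, 0], 0.21], [-1, [451, -428, 0], 0.21], [-1, [451, -428, 0], 0.21], [-1, [451, -428, 0], 0.21]]' --force 25

```text
time_s: 1.15
ee_pos: [0.4273, -0.0463, 0.2146]
ee_rot: [180.0, -0.0, 14.0]
wrist_force: [0.7, -0.3, 0.1]
finger_gap: 0.092
```

Request:
apply_moves --steps '[[-1, [51, -75, 0], 0], [-1, [51, -75, 0], 0], [-1, [51, -75, 0], 0], [-1, [51, -75, 0], 0], [-1, [51, -75, 0], 0], [-1, [51, -75, 0], 0]]'

```text
time_s: 1.65
ee_pos: [0.4582, 0.0355, 0.2144]
ee_rot: [180.0, 0.0, 13.9]
wrist_force: [-0.1, -0.3, 0.4]
finger_gap: 0.092
```

```bash
python3 - <<'E'
from h import *
f=grab('wrist','w1.png'); o=telemetry.get_obs(); print(o['ee_pos'],o['ee_rot'],f['xyz'])
im=f['image'].astype(int); m=((im[...,0]-im[...,2]>25)&(im[...,0]<170)).astype(np.uint8)
n,l,s,c=cv2.connectedComponentsWithStats(m); i=1+np.argmax(s[1:,4]); print(s[i],c[i])
r=cv2.minAreaRect(np.argwhere(l==i)[:,::-1].astype(np.float32)); print(r,onz(f,*c[i],.117),proj(f,(.470,.067,.117)))
E
```

```text
[0.45822202 0.03524275 0.21448521] [1.79983635e+02 2.53534676e-02 1.38471659e+01] [0.53082841 0.05441318 0.38411517]
[ 254  361  306   48 4794] [391.63975803 391.94159366]
((406.5, 384.5), (47.0, 305.0), 90.0) [ 0.30068207 -0.12006924  0.117     ] (np.float64(245.8352985669918), np.float64(187.03573612254567))
```

View pics/w1.png

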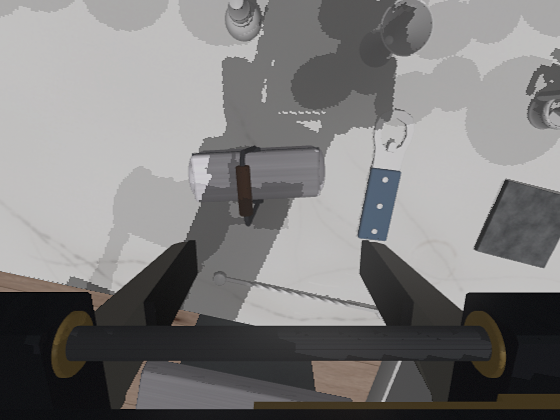

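The wrist view shows the grip centre at (244,190), against (246,187) predicted from my estimate, so it is good within about 2 mm. I'll descend on it and close.

Request:
apply_moves --steps '[[-1, [19, -28, 0], 0], [-1, [19, -28, 30], 0], [-1, [19, -28, 60], 0], [-1, [19, -28, 90], 0], [-1, [19, -28, 116], 0], [-1, [19, -28, 116], 0], [1, [19, -28, 116], 0], [1, [19, -28, 116], 0], [1, [19, -28, 116], 0], [1, [19, -28, 116], 0], [1, [19, -28, 116], 0], [1, [19, -28, 116], 0]]' --force 25

```text
time_s: 2.7
ee_pos: [0.4708, 0.0683, 0.0995]
ee_rot: [180.0, -0.1, 14.0]
wrist_force: [0.8, 0.4, 0.2]
finger_gap: 0.0535
```

Request:
apply_moves --steps '[[1, [0, 0, 0], 0], [1, [0, 0, 0], 0], [1, [0, 0, 0], 0], [1, [0, 0, 0], 0], [1, [0, 0, 0], 0], [1, [0, 0, 0], 0], [1, [0, 0, 0], 0], [1, [0, 0, 0], 0]]'

```text
time_s: 3.37
ee_pos: [0.4702, 0.0684, 0.0986]
ee_rot: [180.0, -0.0, 14.0]
wrist_force: [0.9, 0.0, 0.1]
finger_gap: 0.0115
```

The gripper holds the 12 mm bar. Now I'll lift it.

Request:
apply_moves --steps '[[1, [0, 0, -10], 0], [1, [0, 0, -20], 0], [1, [0, 0, -32], 0], [1, [0, 0, -44], 0], [1, [0, 0, -56], 0], [1, [0, 0, -70], 0], [1, [0, 0, -85], 0], [1, [0, 0, -100], 0], [1, [0, 0, -115], 0], [1, [0, 0, -120], 0], [1, [0, 0, -120], 0], [1, [0, 0, -120], 0]]'

```text
time_s: 4.37
ee_pos: [0.4698, 0.0685, 0.2181]
ee_rot: [-180.0, 0.0, 14.0]
wrist_force: [-1.1, -0.6, -6.5]
finger_gap: 0.0114
```

Request:
apply_moves --steps '[[1, [0, 0, 0], 0], [1, [0, 0, 0], 0], [1, [0, 0, 0], 0], [1, [0, 0, 0], 0]]'

```text
time_s: 4.7
ee_pos: [0.4698, 0.0684, 0.2179]
ee_rot: [-180.0, 0.1, 14.0]
wrist_force: [-0.5, -0.4, -5.9]
finger_gap: 0.0113
```

```bash
python3 - <<'E'
from h import *
f=grab('scene','s2.png'); g=grab('top'); o=telemetry.get_obs(); print(o['ee_pos'],o['wrist_force'],o['torque'])
a=cv2.resize(f['image'][130:330,150:370],(440,400));b=cv2.resize(g['image'][200:300,200:290],(360,400))
cv2.imwrite('pics/s2c.png',cv2.cvtColor(np.hstack([a,b]),cv2.COLOR_RGB2BGR))
E
```

```text
[0.47003261 0.06842507 0.21824472] [ 2.80025792e-03  5.91776499e-01 -5.99432460e+00] [ 0.09695174 -0.03204398 -0.02672129]
```

View pics/s2c.png

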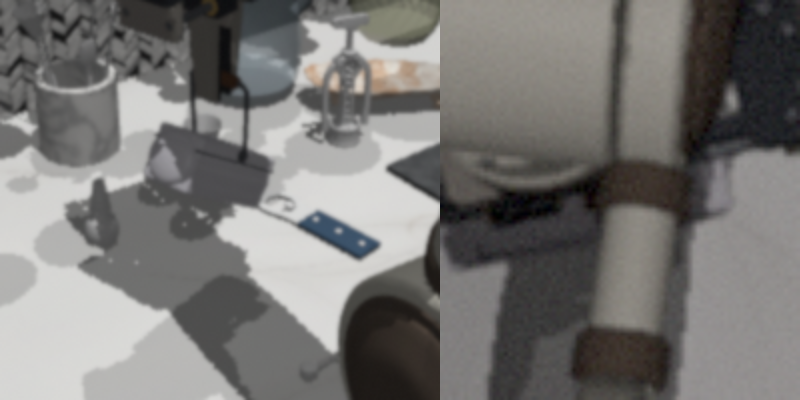

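The -y (right) end has clearly dipped: the far end now shows below the near one. I'll check the swing angle with a few projected points.

```bash
python3 - <<'E'
from h import *
f=grab('scene'); o=telemetry.get_obs(); print(o['torque'],o['wrist_force'])
h=np.array([.470,.0685,.237-.072]); d=np.array([.242,-.970,0]); w=np.array([.970,.242,0]); z=np.array([0,0,1.])
a=cv2.resize(f['image'][130:330,150:370],(880,800),interpolation=2)[200:600,200:].copy()
for th,c in((0,(255,0,0)),(.3,(255,255,0)),(.6,(0,255,0))):
    x=np.cos(th)*d-np.sin(th)*z; n=np.cos(th)*z+np.sin(th)*d
    for s in(-66,66):
        for (y,q) in((-25,6),(-25,-46),(25,6)):
            u,v=proj(f,h+(s*x+y*w+q*n)/1e3); cv2.circle(a,(int((u-150)*4)-200,int((v-130)*4)-200),4,c,-1)
cv2.imwrite('pics/s3c.png',cv2.cvtColor(a,cv2.COLOR_RGB2BGR))
E
```

```text
[ 0.08399851 -0.00887531 -0.02746159] [-0.95980645 -0.55724921 -7.21587524]
```

View pics/s3c.png

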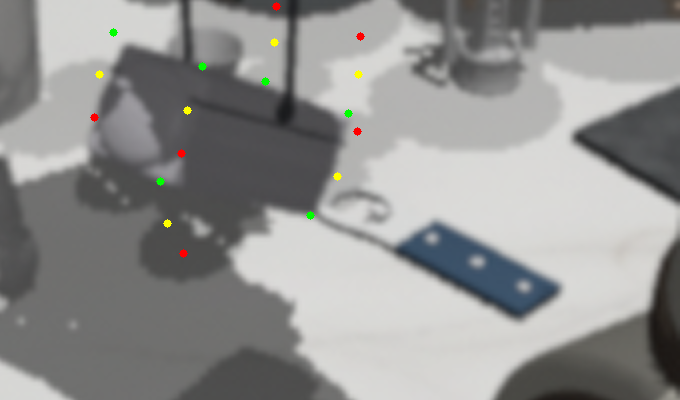

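The picture matches the 0.6 rad points (green), so the heavy end is the -y end. I'll lower the tin back, lean the handle towards the heavy end, and let go.

Request:
apply_moves --steps '[[1, [0, 0, 15], 0], [1, [0, 0, 30], 0], [1, [0, 0, 42], 0], [1, [0, 0, 50], 0], [1, [0, 0, 58], 0], [1, [0, 0, 66], 0], [1, [0, 0, 74], 0], [1, [0, 0, 82], 0], [1, [0, 0, 90], 0], [1, [0, 0, 98], 0], [1, [0, 0, 106], 0], [1, [0, 0, 114], 0]]'

```text
time_s: 5.85
ee_pos: [0.4709, 0.0689, 0.1047]
ee_rot: [-180.0, -0.1, 14.0]
wrist_force: [0.4, 3.2, -1.2]
finger_gap: 0.0111
```

Request:
apply_moves --steps '[[1, [0, 0, 3], 0], [1, [0, 6, 5], 0], [1, [0, 12, 6], 0], [1, [0, 18, 7], 0], [1, [0, 24, 9], 0], [1, [0, 30, 11], 0], [1, [0, 30, 11], 0]]'

```text
time_s: 6.43
ee_pos: [0.4782, 0.0379, 0.0939]
ee_rot: [179.9, -0.1, 13.9]
wrist_force: [0.4, 1.7, 0.4]
finger_gap: 0.0115
```

```bash
python3 - <<'E'
from h import *
f=grab('scene'); g=grab('top')
a=cv2.resize(f['image'][180:300,200:350],(500,400));b=cv2.resize(g['image'][200:300,200:275],(300,400))
cv2.imwrite('pics/s4.png',cv2.cvtColor(np.hstack([a,b]),cv2.COLOR_RGB2BGR))
E
```

```text
(no output)
```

View pics/s4.png

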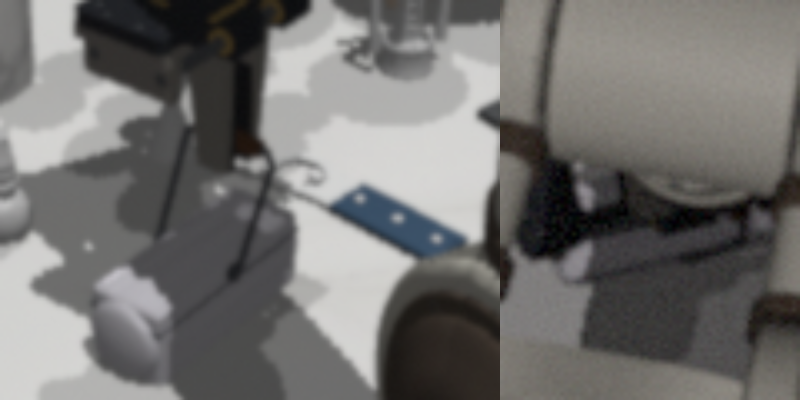

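The tin lies flat with the handle leaning towards the heavy end. I'll open, rise, turn 90° and move over the light end.

Request:
apply_moves --steps '[[-1, [0, 0, 0], 0], [-1, [0, 0, 0], 0], [-1, [0, 0, 0], 0], [-1, [0, 0, 0], 0], [-1, [0, 0, 0], 0], [-1, [0, 0, -15], 0], [-1, [0, 0, -30], 0], [-1, [0, 0, -60], 0], [-1, [0, 0, -90], 0], [-1, [0, 0, -120], 0], [-1, [0, -10, -140], -0.12], [-1, [0, -20, -140], -0.24]]'

```text
time_s: 7.53
ee_pos: [0.4755, 0.0583, 0.2391]
ee_rot: [179.7, -0.4, 28.0]
wrist_force: [-0.2, -0.3, -0.0]
finger_gap: 0.0886
```

Request:
apply_moves --steps '[[-1, [0, -10, 0], -0.12], [-1, [0, -20, 0], -0.24], [-1, [0, -30, 0], -0.36], [-1, [0, -40, 0], -0.48], [-1, [0, -60, 0], -0.6], [-1, [0, -60, 0], -0.72], [-1, [0, -60, 0], -0.84], [-1, [0, -60, 0], -0.96], [-1, [0, -60, 0], -1.08], [-1, [0, -60, 0], -1.2], [-1, [0, -60, 0], -1.32], [-1, [0, -60, 0], -1.33]]'

```text
time_s: 8.53
ee_pos: [0.4447, 0.1118, 0.2336]
ee_rot: [-180.0, 0.0, 104.1]
wrist_force: [-0.6, 0.6, -0.9]
finger_gap: 0.0917
```

```bash
python3 - <<'E'
from h import *
import pickle
f=grab('wrist','w5.png'); pickle.dump(f,open('w5.pkl','wb')); o=telemetry.get_obs(); print(o['time_s'],o['ee_pos'],o['ee_rot'],o['joint_positions'])
print(proj(f,(.470,.067,.052)),proj(f,(.457,.123,.052)),f['xyz'])
E
```

```text
8.5833 [0.44464475 0.11183863 0.23356172] [-1.79998510e+02  4.55448237e-03  1.03865371e+02] [-1.03772160e+00 -9.56389357e+00  1.07925495e+02 -4.83586686e-03
  8.16386666e+01 -1.49023892e+01]
(np.float64(290.4064299426317), np.float64(232.58560478217035)) (np.float64(291.98130628149653), np.float64(182.78678742906996)) [0.42539788 0.1858796  0.40332867]
```

View pics/w5.png

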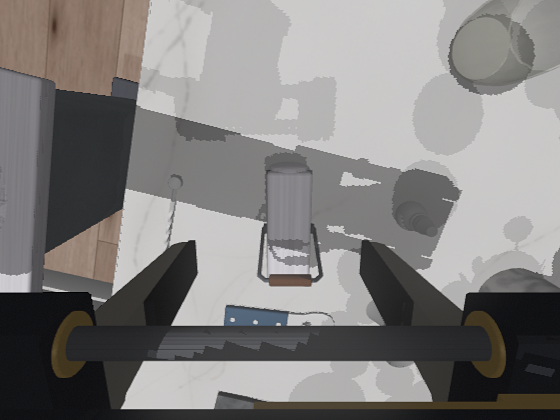

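The wrist view shows the tin's lid from column 268 to 311. Its light-end edge is at about row 172, the dome reaches row 153, the hinges are near row 226, and the handle is folded away towards the heavy end at row 281. I'll locate the edges by ray.

```bash
python3 - <<'E'
from h import *
import pickle
f=pickle.load(open('w5.pkl','rb'))
for u,v,z in((268,173,.052),(311,173,.052),(289.5,173,.052),(268,205,.052),(311,205,.052),(263,226,.046),(317,226,.046),(289,154,.026)): print((u,v),onz(f,u,v,z).round(4))
a=f['image'][145:235,255:325]; cv2.imwrite('pics/w5c.png',cv2.cvtColor(cv2.resize(a,(560,720)[:2] if 0 else (466,600),interpolation=2),cv2.COLOR_RGB2BGR))
E
```

```text
(268, 173) [0.4291 0.127  0.052 ]
(311, 173) [0.4742 0.1384 0.052 ]
(289.5, 173) [0.4516 0.1327 0.052 ]
(268, 205) [0.4376 0.0923 0.052 ]
(311, 205) [0.4839 0.104  0.052 ]
(263, 226) [0.4382 0.065  0.046 ]
(317, 226) [0.4983 0.0802 0.046 ]
(289, 154) [0.4475 0.1498 0.026 ]
```

View pics/w5c.png

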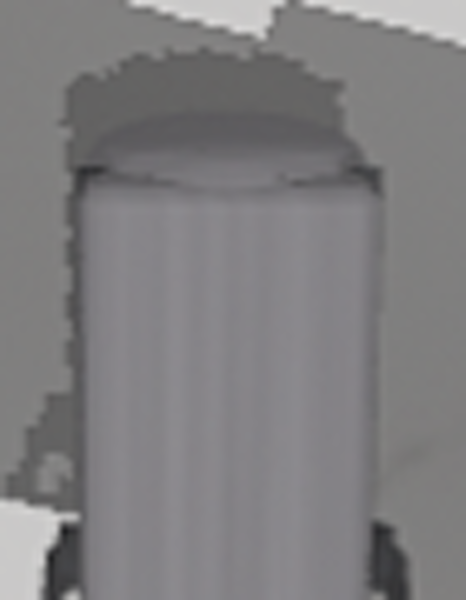

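The light-end edge is at (0.452, 0.133) and the hinge midpoint at (0.468, 0.073). They are 62 mm apart, against 66 mm expected, so the grasp point is about (0.4545, 0.124). I'll go down and grip the sides.

Request:
apply_moves --steps '[[-1, [9.5, 12.4, 30], 0], [-1, [9.5, 12.4, 65], 0], [-1, [9.5, 12.4, 100], 0], [-1, [9.5, 12.4, 135], 0], [-1, [9.5, 12.4, 165], 0], [-1, [9.5, 12.4, 190], 0], [-1, [9.5, 12.4, 210], 0], [-1, [9.5, 12.4, 225], 0], [-1, [9.5, 12.4, 225], 0], [-1, [9.5, 12.4, 225], 0]]' --force 15

```text
time_s: 9.42
ee_pos: [0.4539, 0.124, 0.0083]
ee_rot: [-179.9, -0.0, 103.8]
wrist_force: [0.6, -0.2, 0.5]
finger_gap: 0.0919
```

Request:
apply_moves --steps '[[1, [0, 0, 0], 0], [1, [0, 0, 0], 0], [1, [0, 0, 0], 0], [1, [0, 0, 0], 0], [1, [0, 0, 0], 0], [1, [0, 0, 0], 0], [1, [0, 0, 0], 0], [1, [0, 0, 0], 0], [1, [0, 0, 0], 0]]'

```text
time_s: 10.17
ee_pos: [0.4545, 0.124, 0.0088]
ee_rot: [-180.0, -0.0, 103.9]
wrist_force: [-2.0, -0.5, 4.1]
finger_gap: 0.0498
```

Request:
apply_moves --steps '[[1, [0, 0, -5], 0], [1, [0, 0, -15], 0], [1, [0, 0, -25], 0], [1, [0, 0, -35], 0], [1, [0, 0, -45], 0], [1, [0, 0, -55], 0], [1, [0, 0, -65], 0], [1, [0, 0, -75], 0], [1, [0, 0, -85], 0], [1, [0, 0, -95], 0], [1, [0, 0, -105], 0], [1, [0, 0, -115], 0]]'

```text
time_s: 11.17
ee_pos: [0.454, 0.1243, 0.1242]
ee_rot: [-180.0, -0.0, 103.9]
wrist_force: [-0.3, 0.8, -7.1]
finger_gap: 0.05
```

Request:
apply_moves --steps '[[1, [0, 0, -10], 0], [1, [0, 0, -20], 0], [1, [0, 0, -30], 0], [1, [0, 0, -40], 0], [1, [0, 0, -50], 0], [1, [0, 0, -60], 0], [1, [0, 0, -65], 0], [1, [0, 0, -65], 0]]'

```text
time_s: 11.83
ee_pos: [0.4555, 0.124, 0.1903]
ee_rot: [179.8, 0.0, 103.9]
wrist_force: [0.4, 0.7, -7.2]
finger_gap: 0.05
```

```bash
python3 - <<'E'
from h import *
f=grab('scene'); o=telemetry.get_obs(); print(o['ee_pos'],o['wrist_force'],o['torque'])
im=f['image'].copy()
c=np.array([.4545,.124,.008+.18+.019]) if 0 else o['ee_pos']+[0,0,.019]
cv2.imwrite('pics/s6.png',cv2.cvtColor(cv2.resize(im[100:310,120:400],(800,600),interpolation=2),cv2.COLOR_RGB2BGR)); print(proj(f,c),proj(f,c-[0,0,.13]))
E
```

```text
[0.45492023 0.12401422 0.1892739 ] [ 0.19400081  0.35832671 -6.70771421] [0.08109683 0.01061666 0.01261945]
(np.float64(237.4966787283636), np.float64(193.43089667709637)) (np.float64(239.27686890706897), np.float64(255.16150336844623))
```

View pics/s6.png

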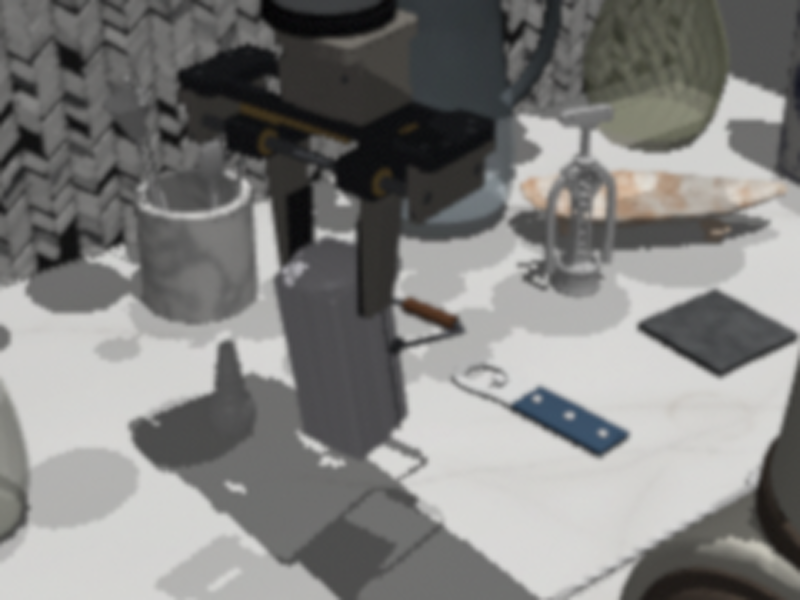

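The tin hangs heavy end down in the fingers. It is near vertical, tilted about 8° with its lower end towards -y, and nothing else was touched. I'll carry it over the coaster with gentle acceleration.

Request:
apply_moves --steps '[[1, [-4, -1, 0], 0], [1, [-12, -2, 0], 0], [1, [-24, -4, 0], 0], [1, [-40, -7, 0], 0], [1, [-58, -10, 0], 0], [1, [-76, -14, 0], 0], [1, [-94, -17, 0], 0], [1, [-112, -20, 0], 0], [1, [-130, -23, 0], 0], [1, [-148, -26, 0], 0], [1, [-166, -30, 0], 0], [1, [-184, -33, 0], 0]]'

```text
time_s: 12.88
ee_pos: [0.4659, -0.0641, 0.1878]
ee_rot: [-179.9, -0.0, 103.9]
wrist_force: [0.7, -0.0, -6.7]
finger_gap: 0.0496
```

Request:
apply_moves --steps '[[1, [-18, -3, 0], 0], [1, [-36, -6, 0], 0], [1, [-54, -9, 0], 0], [1, [-72, -13, 0], 0], [1, [-90, -16, 0], 0], [1, [-108, -19, 0], 0], [1, [-126, -22, 0], 0], [1, [-144, -26, 0], 0], [1, [-160, -29, 0], 0], [1, [-174, -31, 0], 0], [1, [-184, -33, 0], 0], [1, [-190, -34, 0], 0]]'

```text
time_s: 13.88
ee_pos: [0.4792, -0.2565, 0.1883]
ee_rot: [-180.0, -0.0, 103.9]
wrist_force: [-0.7, -0.1, -6.5]
finger_gap: 0.0502
```

Request:
apply_moves --steps '[[1, [0, 0, 0], 0], [1, [0, 0, 0], 0], [1, [0, 0, 0], 0]]'

```text
time_s: 14.13
ee_pos: [0.4794, -0.2543, 0.1884]
ee_rot: [-180.0, -0.1, 104.0]
wrist_force: [0.7, 0.1, -5.7]
finger_gap: 0.0496
```

```bash
python3 - <<'E'
from h import *
f=grab('wrist','w7.png');g=grab('top','t7.png'); s=grab('scene','s7.png'); o=telemetry.get_obs(); print(o['time_s'],o['ee_pos'],o['wrist_force'],o['torque'],o['ee_rot'],o['finger_gap'])
a=f['image'][:420,:];b=cv2.resize(g['image'][190:310,340:460],(240,240));c=cv2.resize(s['image'][110:300,260:450],(240,180))
cv2.imwrite('pics/c7.png',cv2.cvtColor(np.hstack([a,np.vstack([b,c])]),cv2.COLOR_RGB2BGR))
E
```

```text
14.2833 [ 0.47949371 -0.25443853  0.1886434 ] [-0.12807726 -0.58481357 -7.09400822] [ 0.00518143 -0.14066581  0.00258929] [ 1.79997082e+02 -9.47805780e-03  1.03973577e+02] 0.04954792563356049
```

View pics/c7.png

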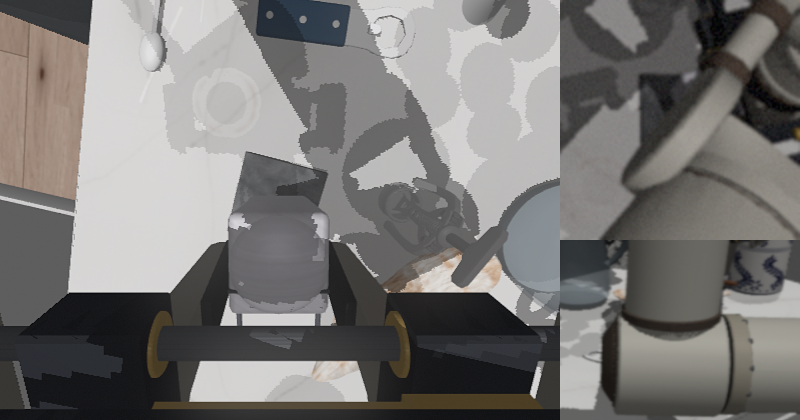

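The wrist view shows the tin's top end between the fingers (columns 229-329, rows about 210-312). The arm hides the tin from the other two cameras. I'll compare those rim rows with rims projected for several tilts to estimate the tilt.

```bash
python3 - <<'E'
from h import *
f=grab('wrist'); o=telemetry.get_obs(); p=o['ee_pos']+[0,0,.019]
psi=np.radians(103.95); X=np.array([np.cos(psi),np.sin(psi),0]);Y=np.array([np.sin(psi),-np.cos(psi),0]);Z=np.array([0,0,1.])
print('fwd·X',rot(f['orientation'])[:,2]@X)
for th in(0,5,8,11,14,17):
    t=np.radians(th); u=np.cos(t)*Z+np.sin(t)*X; n=np.cos(t)*X-np.sin(t)*Z  # u up along length, n toward underside
    q=lambda a,b,c: np.round(proj(f,p+(a*u+b*n+c*Y)/1e3)).astype(int)
    print(th,'under rim',q(10,27,-25),q(10,27,25),'lid rim',q(10,-25,-25),q(10,-25,25),'low under',q(-122,27,-25),q(-122,27,25))
g=cv2.cvtColor(f['image'],cv2.COLOR_RGB2GRAY)
for c in (245,260,279,300,315): print(c,g[185:330:3,c].tolist())
E
```

```text
fwd·X -0.2675251011050571
0 under rim [224 231] [334 231] lid rim [229 329] [329 330] low under [249 178] [308 179]
5 under rim [225 227] [333 227] lid rim [228 331] [330 331] low under [249 190] [308 191]
8 under rim [225 225] [333 226] lid rim [227 331] [330 331] low under [250 198] [307 198]
11 under rim [226 224] [332 224] lid rim [227 331] [331 331] low under [250 205] [307 205]
14 under rim [226 222] [332 223] lid rim [227 331] [331 331] low under [250 212] [307 212]
17 under rim [227 221] [331 221] lid rim [226 331] [332 331] low under [250 219] [307 219]
245 [95, 103, 111, 108, 115, 114, 96, 96, 95, 96, 103, 175, 106, 210, 102, 104, 106, 105, 106, 107, 107, 106, 108, 107, 107, 104, 105, 106, 104, 105, 105, 103, 104, 103, 104, 103, 100, 100, 124, 134, 140, 140, 133, 214, 209, 209, 210, 42, 55]
260 [93, 92, 88, 84, 94, 93, 93, 93, 93, 94, 104, 108, 102, 103, 105, 105, 107, 110, 111, 110, 110, 109, 110, 112, 111, 109, 106, 107, 107, 106, 105, 105, 103, 106, 104, 104, 103, 102, 102, 112, 136, 129, 133, 213, 209, 209, 211, 44, 58]
279 [90, 56, 55, 54, 92, 90, 90, 89, 89, 91, 94, 100, 102, 105, 106, 108, 111, 114, 114, 115, 117, 115, 116, 116, 115, 111, 108, 109, 109, 107, 106, 105, 103, 103, 104, 104, 104, 102, 102, 136, 138, 136, 129, 204, 209, 209, 210, 44, 61]
300 [66, 61, 63, 62, 89, 89, 89, 89, 88, 89, 99, 103, 99, 101, 102, 103, 105, 107, 107, 108, 106, 106, 106, 109, 107, 107, 105, 106, 106, 107, 104, 102, 104, 102, 102, 104, 103, 102, 101, 136, 135, 121, 133, 214, 209, 209, 211, 43, 60]
315 [60, 66, 69, 68, 69, 70, 62, 90, 89, 103, 164, 182, 195, 97, 102, 153, 96, 100, 99, 101, 101, 103, 106, 103, 134, 132, 103, 103, 105, 103, 100, 103, 101, 124, 101, 100, 99, 124, 139, 138, 139, 137, 133, 123, 129, 93, 91, 48, 54]
```

The underside's lower rim shows at row 197, which gives a tilt of about 8°. I'll shift slightly and lower to just above the coaster, then feel for contact.

Request:
apply_moves --steps '[[1, [3, -2, 10], 0], [1, [6, -3, 22], 0], [1, [6, -3, 34], 0], [1, [6, -3, 44], 0], [1, [6, -3, 52], 0], [1, [6, -3, 58], 0], [1, [6, -3, 62], 0], [1, [6, -3, 64], 0], [1, [6, -3, 64], 0]]'

```text
time_s: 15.08
ee_pos: [0.475, -0.25, 0.1243]
ee_rot: [-180.0, -0.0, 103.9]
wrist_force: [-0.5, 0.5, -5.8]
finger_gap: 0.05
```

Request:
apply_moves --steps '[[1, [0, 0, 1], 0], [1, [0, 0, 2], 0], [1, [0, 0, 2], 0]]'

```text
time_s: 15.33
ee_pos: [0.4755, -0.2504, 0.1233]
ee_rot: [179.9, 0.1, 103.9]
wrist_force: [0.4, 0.9, -4.5]
finger_gap: 0.0499
```

Request:
apply_moves --steps '[[1, [0, 0, 1], 0], [1, [0, 0, 2], 0], [1, [0, 0, 2], 0]]'

```text
time_s: 15.58
ee_pos: [0.476, -0.2512, 0.123]
ee_rot: [179.9, 0.2, 103.9]
wrist_force: [-2.5, 1.1, 6.2]
finger_gap: 0.0495
```

The dome touches the coaster. Now I'll roll the tin upright by moving its top about 15 mm in tool -x, checking from the wrist.

Request:
apply_moves --steps '[[1, [-2, 0, -1], 0], [1, [-4, 0, -1], 0], [1, [-6, 0, -1], 0], [1, [-8, 0, -1], 0], [1, [-10, 0, -1], 0], [1, [-12, 0, -1], 0], [1, [-14, 0, -1], 0], [1, [-14, 0, -1], 0], [1, [-14, 0, -1], 0]]'

```text
time_s: 16.33
ee_pos: [0.4793, -0.2647, 0.1228]
ee_rot: [179.9, 0.1, 103.9]
wrist_force: [-1.0, 0.6, 5.6]
finger_gap: 0.05
```

```bash
python3 - <<'E'
from h import *
f=grab('wrist','w8.png'); o=telemetry.get_obs(); print(o['ee_pos'],o['wrist_force']); p=o['ee_pos']+[0,0,.019]
g=cv2.cvtColor(f['image'],cv2.COLOR_RGB2GRAY)
for c in (260,279,300): print(c,g[160:240:3,c].tolist())
psi=np.radians(103.95); X=np.array([np.cos(psi),np.sin(psi),0]);Y=np.array([np.sin(psi),-np.cos(psi),0]);Z=np.array([0,0,1.])
for th in(-4,0,4,8):
    t=np.radians(th); u=np.cos(t)*Z+np.sin(t)*X; n=np.cos(t)*X-np.sin(t)*Z
    print(th,[np.round(proj(f,p+(a*u+27*n)/1e3)).astype(int) for a in(7,-125)])
c=[proj(f,(.48+dx,-.271+dy,.008)) for dx,dy in((-.046,.046),(.046,.046))]; print('coaster +y corners',np.round(c))
E
```

```text
[ 0.4792669  -0.2646384   0.12282196] [-0.53572653  0.83876809  4.69380791]
260 [93, 97, 94, 92, 92, 89, 90, 101, 95, 100, 100, 100, 101, 102, 101, 99, 95, 95, 94, 103, 105, 103, 105, 105, 106, 109, 111]
279 [96, 99, 100, 101, 97, 94, 90, 99, 96, 97, 96, 97, 97, 92, 92, 92, 92, 91, 91, 97, 102, 104, 106, 108, 112, 116, 118]
300 [106, 53, 55, 54, 85, 91, 95, 94, 92, 92, 92, 92, 91, 90, 91, 91, 91, 90, 88, 97, 101, 103, 102, 103, 105, 105, 108]
-4 [array([279, 231]), array([278, 168])]
0 [array([279, 228]), array([278, 177])]
4 [array([279, 226]), array([278, 187])]
8 [array([279, 224]), array([278, 197])]
coaster +y corners [[238. 150.]
 [341. 175.]]
```

View pics/w8.png

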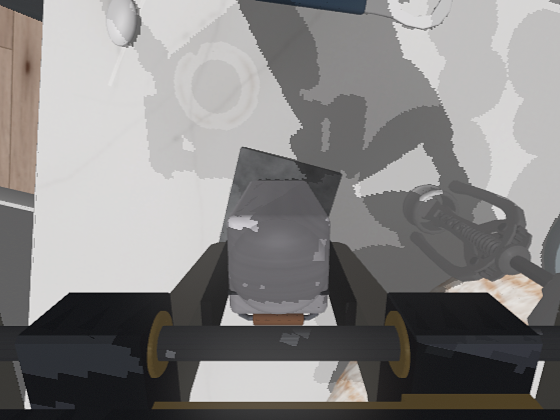

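The underside's low rim is at row 180, so the tilt is about 1°: the tin is upright. The coaster's visible corners, (241,148) and (341,175), agree with prediction, so its position holds. I'll ease the grip, then open.

Request:
apply_moves --steps '[[1, [0, 0, -1], 0], [1, [0, 0, -1], 0], [1, [0, 0, -1], 0], [1, [0, 0, -1], 0], [1, [0, 0, -1], 0], [1, [0, 0, -1], 0]]' --force 3

```text
time_s: 16.88
ee_pos: [0.4788, -0.2638, 0.1229]
ee_rot: [180.0, 0.0, 103.9]
wrist_force: [-0.7, -0.3, 2.5]
finger_gap: 0.0504
```

Request:
apply_moves --steps '[[-1, [0, 0, 0], 0], [-1, [0, 0, 0], 0], [-1, [0, 0, 0], 0], [-1, [0, 0, 0], 0], [-1, [0, 0, 0], 0], [-1, [0, 0, 0], 0], [-1, [0, 0, 0], 0], [-1, [0, 0, 0], 0], [-1, [0, 0, 0], 0], [-1, [0, 0, 0], 0]]'

```text
time_s: 17.72
ee_pos: [0.4784, -0.2636, 0.1226]
ee_rot: [-180.0, -0.0, 103.9]
wrist_force: [-0.4, -0.1, -0.8]
finger_gap: 0.0917
```

```bash
python3 - <<'E'
from h import *
import time
for k in range(2):
    f=grab('wrist','w9%d.png'%k); o=telemetry.get_obs(); print(o['ee_pos'],o['wrist_force'],o['finger_gap'])
    g=cv2.cvtColor(f['image'],cv2.COLOR_RGB2GRAY)
    print(g[160:330:4,279].tolist()); print(g[270,200:360:4].tolist())
E
```

```text
[ 0.47842117 -0.26360786  0.12260278] [-0.63470922  0.16323549 -0.41510347] 0.0919476599830407
[92, 97, 98, 98, 93, 88, 107, 104, 104, 103, 104, 104, 105, 104, 104, 105, 104, 99, 90, 90, 93, 99, 101, 103, 110, 116, 114, 112, 110, 107, 105, 105, 107, 106, 104, 105, 142, 136, 138, 136, 137, 136, 56]
[208, 210, 210, 210, 210, 211, 101, 101, 182, 116, 107, 108, 108, 109, 110, 111, 112, 112, 113, 113, 112, 110, 109, 107, 106, 104, 104, 102, 100, 101, 98, 213, 135, 187, 186, 186, 187, 186, 94, 102]
[ 0.47843011 -0.26359466  0.12260111] [-0.66773107  0.41004366 -0.96542606] 0.0921391613344628
[92, 97, 98, 99, 94, 89, 109, 105, 105, 106, 105, 105, 105, 106, 106, 105, 105, 106, 90, 91, 91, 94, 99, 102, 103, 111, 114, 112, 112, 109, 107, 105, 106, 106, 104, 105, 143, 139, 136, 137, 138, 136, 55]
[209, 210, 210, 210, 210, 196, 105, 99, 181, 114, 108, 109, 110, 110, 110, 111, 112, 111, 112, 112, 112, 112, 110, 109, 106, 105, 102, 100, 100, 100, 116, 211, 134, 186, 187, 186, 187, 186, 94, 103]
```

The fingers are open and the tin stands with the picture steady. I'll retreat straight up, then aside towards +y so the top camera can see the coaster.

Request:
apply_moves --steps '[[-1, [0, 0, -4], 0], [-1, [0, 0, -12], 0], [-1, [0, 0, -24], 0], [-1, [0, 0, -40], 0], [-1, [0, 0, -60], 0], [-1, [0, 0, -80], 0], [-1, [0, 0, -100], 0], [-1, [0, 0, -120], 0], [-1, [0, 0, -140], 0], [-1, [0, 0, -150], 0], [-1, [30, 0, -150], 0], [-1, [60, 0, -150], 0]]'

```text
time_s: 18.82
ee_pos: [0.4642, -0.2058, 0.2741]
ee_rot: [179.9, 0.1, 103.8]
wrist_force: [-0.4, -0.4, -0.6]
finger_gap: 0.0922
```

Request:
apply_moves --steps '[[-1, [30, 0, 0], 0], [-1, [60, 0, 0], 0], [-1, [90, 0, 0], 0], [-1, [120, 0, 0], 0], [-1, [150, 0, 0], 0], [-1, [180, 0, 0], 0], [-1, [210, 0, 0], 0], [-1, [240, 0, 0], 0], [-1, [270, 0, 0], 0], [-1, [290, 0, 0], 0], [-1, [300, 0, 0], 0], [-1, [300, 0, 0], 0]]'

```text
time_s: 19.82
ee_pos: [0.3915, 0.0871, 0.273]
ee_rot: [180.0, 0.0, 104.1]
wrist_force: [-0.2, -0.9, 0.6]
finger_gap: 0.0919
```

```bash
python3 - <<'E'
from h import *
import pickle
T0=pickle.load(open('top0.pkl','rb'))['image']
T=grab('top','t10.png'); S=grab('scene','s10.png'); T2=grab('top'); o=telemetry.get_obs(); print(o['time_s'],o['ee_pos'],o['wrist_force'])
print('still', np.abs(T['image'].astype(int)-T2['image'])[200:290,360:450].mean())
im=T['image']; g=cv2.cvtColor(im,cv2.COLOR_RGB2GRAY)
for n,p in(('top of tin',(.48,-.271,.156)),('tin +x edge',(.505,-.271,.148)),('coaster',(.48,-.271,.008))): print(n,np.round(proj(T,p)),np.round(proj(S,p)))
b=cv2.resize(g[215:285,365:440],None,fx=.5,fy=.5,interpolation=cv2.INTER_AREA)
print('\n'.join(' '.join('%3d'%v for v in r) for r in b))
# blue opener centroid, before / after
for q in(T0,im):
    i=q.astype(int); m=(i[...,2]-i[...,0]>25); m[:, :295]=0; m[:,340:]=0; m[:200]=0; m[300:]=0; ys,xs=np.nonzero(m); print('opener',xs.mean(),ys.mean(),len(xs))
# brown grip now
for f,bx in((T,(360,450,200,300)),(S,(280,470,100,300))):
    i=f['image'].astype(int); m=((i[...,0]-i[...,2]>25)&(i[...,0]<150)); k=np.zeros_like(m); k[bx[2]:bx[3],bx[0]:bx[1]]=1; ys,xs=np.nonzero(m&k); print('brown',len(xs),xs.mean() if len(xs) else 0,ys.mean() if len(xs) else 0)
E
```

```text
19.9667 [0.39211571 0.08494338 0.27272387] [0.32209829 0.29147863 0.35972514]
still 3.7405349794238685
top of tin [422. 239.] [378. 155.]
tin +x edge [420. 227.] [369. 155.]
coaster [402. 248.] [372. 213.]
125 126 125 126 128 124 126 124 125 125 132 143 142 126 110  98  87  83  79  81  81  81  81 104 135 124 125 125 124 125 125 125 124 126 125 125 122 124
127 126 126 127 123 125 126 128 132 135 143 143 107  84  81  81  81  83  80  81  81  82  81  97 143 134 131 124 124 121 106 104 103 109 123 125 124 122
133 126 128 134 135 136 143 143 144 144 147 137  87  82  82  81  81  81  82  81  81  81  82  84  97  98 101  92  89  78  65  80  90  78  97 123 123 123
146 144 143 144 146 145 145 145 146 145 144 139  85  80  81  82  80  83  81  83  81  79  81  79 100 129 137 137 139 125 111 116 118 104  59  75  76  88
146 145 145 145 146 145 146 146 146 147 146 140  85  83  81  78  81  83  82  80  81  81  82  79 105 142 141 131 128 110  94 124 134 101  58  65  89  85
145 146 146 146 146 145 146 133 126 124 124 117  78  78  76  78  75  73  77  82  81  80  80  81  93 105 110 114 118 118 107 122 140 13
[... 3914 characters left out ...]
142 144 144 143 142 141 141 141 143 142 143 142 142 142
139 140 143 147 147 146 144 144 144 146 145 144 145 146 144 145 145 144 142 143 145 143 142 141 144 143 142 143 144 145 144 144 143 144 144 144 143 144
141 138 140 145 146 145 144 142 143 143 143 145 144 143 143 144 143 144 143 143 142 141 142 142 143 144 144 143 145 143 144 144 142 144 141 143 143 144
140 141 141 144 146 145 144 143 144 143 144 144 143 143 143 143 142 142 142 144 144 144 144 143 144 145 144 145 145 143 142 144 144 144 143 144 144 143
opener 317.58049886621313 255.5532879818594 441
opener 317.0326530612245 256.4959183673469 490
brown 66 444.57575757575756 235.37878787878788
brown 27 338.22222222222223 175.33333333333334
```

The top end of the tin, bright in the top view, is centred at about (421,239), against (422,239) predicted for an upright tin on the coaster centre. The opener hasn't moved. I'll check that it is at rest, look over the other bystanders, and hand in.

Request:
apply_moves --steps '[[-1, [0, 0, 0], 0], [-1, [0, 0, 0], 0], [-1, [0, 0, 0], 0], [-1, [0, 0, 0], 0], [-1, [0, 0, 0], 0], [-1, [0, 0, 0], 0], [-1, [0, 0, 0], 0], [-1, [0, 0, 0], 0], [-1, [0, 0, 0], 0], [-1, [0, 0, 0], 0], [-1, [0, 0, 0], 0], [-1, [0, 0, 0], 0]]'

```text
time_s: 20.97
ee_pos: [0.3918, 0.0858, 0.2726]
ee_rot: [180.0, 0.0, 103.9]
wrist_force: [-1.3, 0.1, -0.4]
finger_gap: 0.0917
```

```bash
python3 - <<'E'
from h import *
import pickle
T0=pickle.load(open('top0.pkl','rb'))['image']
B=cv2.imread('pics/t10.png')[...,::-1]; A=grab('top'); A=A['image']
d=lambda p,q,y0,y1,x0,x1: round(float(np.abs(p.astype(int)-q)[y0:y1,x0:x1].mean()),2)
print('tin',d(A,B,200,290,360,450),'blank',d(A,B,290,340,360,450))
for n,(x,y) in dict(jigger=(291,176),stopper=(228,184),corkscrew=(386,181),glass=(136,176)).items():
    t=cv2.cvtColor(T0[y-16:y+16,x-16:x+16],cv2.COLOR_RGB2GRAY); r=cv2.matchTemplate(cv2.cvtColor(A[y-30:y+30,x-30:x+30],cv2.COLOR_RGB2GRAY),t,cv2.TM_CCOEFF_NORMED); _,v,_,l=cv2.minMaxLoc(r); print(n,v,(l[0]-14,l[1]-14))
E
```

```text
tin 2.77 blank 2.12
jigger 0.9887539148330688 (0, 0)
stopper 0.47937631607055664 (0, 1)
corkscrew 0.9904206395149231 (0, 0)
glass 0.9513546228408813 (0, 0)
```

Request:
apply_moves --steps '[[-1, [0, 0, 0], 0], [-1, [0, 0, 0], 0], [-1, [0, 0, 0], 0], [-1, [0, 0, 0], 0], [-1, [0, 0, 0], 0], [-1, [0, 0, 0], 0], [-1, [0, 0, 0], 0], [-1, [0, 0, 0], 0], [-1, [0, 0, 0], 0], [-1, [0, 0, 0], 0], [-1, [0, 0, 0], 0], [-1, [0, 0, 0], 0]]'

```text
time_s: 22.02
ee_pos: [0.3918, 0.0858, 0.2726]
ee_rot: [180.0, 0.0, 103.9]
wrist_force: [-0.1, 0.5, 0.2]
finger_gap: 0.0919
```

```bash
python3 - <<'E'
from h import *
F=[grab('top')['image'].astype(int) for _ in range(4)]
for a,b in((0,1),(0,2),(0,3)): q=np.abs(F[a]-F[b]); print(q[200:290,360:450].mean().round(2),q[290:340,360:450].mean().round(2),q[100:190,360:450].mean().round(2))
hand_in()
E
```

```text
2.73 2.1 2.71
2.81 2.07 2.66
2.99 2.1 2.69
the job is handed in; nothing more can be done
```

The tin is standing heavy end down in the middle of the coaster, and the job is handed in at about 22 s of the 67 s allowed.

**What I did:** I lifted the tin by its handle, and the -y end dipped by about 0.6 rad, so that is the heavy end. I set it back down with the handle leaning towards the heavy end. Then I gripped the sides at the light end and lifted, which let the heavy end swing down. I lowered it onto the coaster, rolled it from about 8° to about 1° off vertical, eased the grip, let go and moved the arm clear.

**Last checks:**
- **Position:** the top of the tin shows at about pixel (421,239), against (422,239) predicted for an upright tin on the coaster centre.
- **At rest:** frame-to-frame change around the tin was 2.7–3.0. That matches a static textured area (2.7), but the last comparison was slightly higher.
- **Bystanders:** the opener, jigger, corkscrew and glass are within about a pixel of where they started.

**Weak or disagreeing checks:**
- **Stopper:** its image match was poor (score 0.48), probably because the arm or its shadow covered it. It showed no shift, and the arm never went near it.
- **Wrist torque:** the readings did not agree with the tilt seen in the pictures, so I relied on the pictures.
- **Rim rows:** the tin's top rim was 10–18 pixels from prediction in the wrist view while it hung, so those tilt figures are approximate.

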